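# Hold the collar on the spindle's flat for tightening

### The arm

A 6-joint arm with a two-finger parallel gripper is mounted at the origin on the work surface. World frame = base frame: x ahead of the robot, y to its left, z up, the work surface at z = 0. Lengths are in m, angles in rad, forces in N, time in s.
With the tool pointing down it reaches from about 0.375 to 0.925 m from the base axis. Payload 5.7 kg.
Tool frame: the origin (TCP) lies midway between the tips of the shut fingers; the grasp point (between the pads) lies 19 mm behind it; z points along the fingers, y is the line along which they close (so a half turn about z gives the same grasp; the last joint's range is limited). The gripper opens to 85 mm and grips with 20 to 120 N. Pads are 22 mm wide; open, the fingers measure 114 mm over their backs; the gripper's body (76 mm by 85 mm) begins 54 mm behind the grasp point. The pads swing forward as they close: fully open they stand 13 mm farther back than shut.
Start: joints at [1.02, 0.359, 1.51, -0, 1.272, -0.115], TCP at [0.253, 0.544, 0.231] pointing down, gripper open.
Joint ranges: [-2.97, 2.97], [-1.01, 2.36], [0.21, 2.38], [-0.96, 4.11], [0.2, 2.71], [-2.98, 2.98]. Speed limits (rad/s): [2.39, 2.39, 3.14, 3.14, 3.14, 3.14].

### API

Orientations are given as a unit quaternion [w, x, y, z].
In Python, from plant import manip, viewer gives the robot as it stands. The module is installed in compiled form; this text tells all that it offers. Calls block until the motion is done:
- manip.movep(position, orientation): joint-space move of the TCP to a pose.
- manip.move_l(position, frame=None, v=0.15): straight line of the TCP; frame=None keeps the orientation; v is the mean speed in m/s.
- manip.move_j(angles): joint-space move.
- manip.command_gripper(opening, newtons=None): finger opening in m; newtons is the grip in N (None keeps the last); returns when the fingers have stopped.
- manip.dwell(seconds).
- manip.inverse_kinematics(position, orientation): joint angles nearest the present ones, or None.
- manip.sense(): the state.
- viewer.snapshot(name): name is "side" or "top"; returns a dict with "img" (400x640x3 uint8, red, green, blue), "range_z" (400x640 float32, m along the optical axis (not along the pixel's ray), 0 where there is no reading), "camera_matrix" (3x3 intrinsics, pixels), "pose" (4x4, takes a point from camera to world coordinates). Camera axes: x right, y down, z forward; pixel columns grow to the right and rows downward; lengths in m; the calibration is good to about 2 mm. A picture is of the moment at which its call begins.
A pose or a line that the arm cannot do raises manip.IKError and nothing moves.
- manip.hand_in(): hands the job in; it is judged then, once.
Trained networks look in a picture, given as the dict that the camera call returned (one of the last four; its "shot" number tells which), for a name from the list of things; names that differ only in an ending like _2 or _b are one class to them, and where a whole thing is asked for, a point or a joint stands for the part that bears it (a point fixed in the world has none). Each returns a list of dicts, best first, with "conf" (0 to 1); they miss things now and then, are a little off and sometimes report something else, mostly with a low value. They report only what shows in the picture. A call takes as long as a camera call. They do not tell look-alikes from the thing itself.
- viewer.search_frame(picture, label): "rect" ([left, top, width, height] in pixels, round what is visible of it).
The state is a dict: "time_s": time; "q": joint angles; "joint_vel": joint speeds; "effort": joint torques, N m; "position": TCP position; "orientation": TCP orientation; "force": force on the tool from outside, world axes, zero at the start; "torque": the same for the moment, N m; "grip_width": finger opening in m; "grasp_force": force on a finger pad.
Only numpy, scipy, OpenCV 4.12 (cv2) and the standard library are available. Lean on these libraries where they do the work, as an engineer would, in place of code of your own. Each camera call takes 0.05 s, during which the arm holds its last target. There are 200 camera calls.

### The job

On the bearing block, pinch the upright spindle across its blue flat and turn it until the flat squarely faces the hex driver waiting in its guide. Then take the loose aluminium collar off the stone stub, slip it down over the spindle with its set-screw (red mark) on the flat, and finish still holding it in your fingers, clear above the bearing block, level, the screw at the height of the driver and bearing lightly on the flat, so that a colleague could tighten it. Leave the tools, can and washer on the bench alone.

Things in the scene. Friction and masses are not known exactly. Their poses are not given: they have to be found in the camera images.
- housing: The bearing block, fixed to the bench: grey base plate 170 x 90 x 12 mm with a round green boss (48 mm diameter, top 42 mm above the bench) from which the spindle rises. Origin on the bench on the spindle's axis; z up; x points along the bench from the spindle to the hex driver (plate from x = -50 to 120 mm).
- driver_tip (a point): Tip of the yellow-handled hex driver that lies fixed in its guide on the bearing block, 72 mm from the spindle's axis along the block's x and 75 mm above the bench. The driver (shank 8 mm, handle 26 mm thick) runs from here away from the spindle to 202 mm from its axis.
- spindle (a joint): Turn of the spindle in its bearing, rad, positive anticlockwise from above; 0 when the flat faces the hex driver (flat's normal along the block's x). It turns freely up to 3 rad either way against light friction (0.05 N m) and stays where left. It starts between 0.6 and 1.4.
- spindle_top (a point): Centre of the spindle's top end, 110 mm above the bench; axes turn with the spindle, x towards the flat. The spindle is upright steel, 20 mm diameter, its top 6 mm tapered, standing 68 mm out of the boss; along it runs one flat, 7 mm from the axis, so it measures 17 mm across flat and back, 20 mm elsewhere.
- flat: The blue set-screw flat of the spindle: 14 mm wide, 56 mm tall (48 to 104 mm above the bench). Origin in the middle of its width on its face, 7 mm from the spindle's axis and 75 mm above the bench (the driver's height); x points outward from the face, z up.
- collar_center (a point): Centre (half-way up) of the loose aluminium collar: 26 mm tall, 46 mm round, with two parallel wrench flats 40 mm apart facing its +y and -y (about 26 mm long, good to grip), bore 24 mm along z. x points to the side of the set-screw, shown by a red mark on the top rim. It starts upright on the stone stub, its centre 37 mm above the bench; mass 0.1 to 0.2 kg.
- screw: The collar's set-screw, fixed in its wall half-way up. Origin at the centre of its tip (6 mm wide), which juts 3 mm into the bore, 9 mm from the collar's axis along its +x; x points outward. With collar and spindle coaxial and the screw over the flat, there are 2 mm between tip and flat; over the round of the spindle the tip is in the way and the collar does not go on.
- stub: Stone drill-core stub fixed to the bench, 34 mm diameter, 24 mm tall, on which the collar starts. Origin on the bench.
- can_mid (a point): Middle of the orange spray can (66 mm diameter, 190 mm tall), a bystander.
- wire_brush_mid (a point): Middle of the wire brush with wooden back (200 x 26 x 32 mm), a bystander lying between the block and the stub.
- mallet_mid (a point): Middle of the head of the rubber mallet (head 60 mm thick, handle 190 mm), a bystander.
- washer_mid (a point): Middle of the flat steel washer (60 mm diameter, 10 mm thick), a bystander.
- collar: The loose aluminium collar itself: same axes as collar_center, origin at the centre of its underside, 13 mm below that.
Not all that is in view belongs to the job. Of the things that look like the collar, the largest one is meant.

How it is judged:
By the outcome, as a careful person would: the job done as asked, in the order asked, and still so for the second after the job is handed in, while the arm keeps its last pose, push and grip.
It also fails if it takes over 54 s, if anything falls off the work surface, if the arm or the gripper's body presses on something with over 40 N, if the wrist force passes 120 N, or if a joint passes its speed limit or range.

## Working session

There is one attempt and no reset: what is moved stays moved. The work goes in short steps, each a Python script; the robot and the scene stay as the last script left them, time stands still between calls to the robot, and variables do not carry over. Pictures are saved under pics/ and viewed, at most 10 in all, crops included, and the job is handed in when it is done.

```bash
mkdir -p pics; cat > h.py <<'E'
import numpy as np, cv2
from plant import manip, viewer
def snap(v,fn=None):
    s=viewer.snapshot(v)
    if fn: cv2.imwrite('pics/'+fn,s['img'][:,:,::-1])
    return s
def cloud(s):
    K=np.array(s['camera_matrix']);T=np.array(s['pose']);z=s['range_z']
    v,u=np.mgrid[:z.shape[0],:z.shape[1]]
    P=np.stack([(u-K[0,2])/K[0,0]*z,(v-K[1,2])/K[1,1]*z,z],-1)@T[:3,:3].T+T[:3,3]
    P[z<=0]=np.nan
    return P
def project(s,p):
    K=np.array(s['camera_matrix']);T=np.array(s['pose'])
    c=(np.array(p)-T[:3,3])@T[:3,:3]; return (K@(c/c[2]))[:2]
E
python3 - <<'E'
from h import *
a=[snap('top'),snap('side')]
cv2.imwrite('pics/a.png',np.hstack([x['img'][:,:,::-1] for x in a])[:, :])
for n,s in zip(['top','side'],a):
    cv2.imwrite(f'pics/{n}0.png',s['img'][:,:,::-1]); np.savez(f'{n}0.npz',**{k:s[k] for k in('img','range_z','camera_matrix','pose')})
    print(n,np.round(s['pose'],3).tolist(),np.round(s['camera_matrix'],1).tolist())
    P=cloud(s)
    for l in ['housing','spindle','flat','collar','screw','stub','driver_tip','can_mid','wire_brush_mid','mallet_mid','washer_mid']:
        try:
            for d in viewer.search_frame(s,l)[:4]:
                x,y,w,h=d['rect']; c=P[int(y+h/2),int(x+w/2)]
                print(l,round(d['conf'],2),np.round(d['rect']).astype(int),np.round(c,3))
        except Exception as e: print(l,e)
print(manip.sense())
E
```

```text
top [[-0.005, -0.986, 0.168, 0.296], [-1.0, 0.01, 0.026, 0.005], [-0.027, -0.167, -0.986, 1.364], [0.0, 0.0, 0.0, 1.0]] [[445.5, 0.0, 323.4], [0.0, 445.5, 200.0], [0.0, 0.0, 1.0]]
housing 0.89 [363 138  48  79] [ 0.596 -0.157  0.012]
housing 0.23 [288 210  14  19] [0.469 0.127 0.023]
collar 0.56 [287 207  18  17] [0.478 0.124 0.021]
collar 0.56 [298 242   9  10] [0.385 0.107 0.005]
collar 0.47 [280 190   4  10] [ 0.549  0.174 -0.005]
stub 0.7 [384 192   2  12] [ 0.513 -0.135  0.107]
driver_tip 0.77 [360 135  53  83] [ 0.597 -0.154  0.007]
can_mid 0.61 [144 151  43  38] [0.588 0.474 0.168]
wire_brush_mid 0.64 [326 201  13  68] [0.416 0.015 0.031]
mallet_mid 0.57 [453 163  82  44] [ 0.573 -0.488 -0.002]
mallet_mid 0.21 [289 210  14  16] [0.469 0.124 0.024]
washer_mid 0.73 [460 255  18  26] [ 0.316 -0.392  0.002]
side [[-0.972, -0.135, 0.19, 0.269], [-0.232, 0.627, -0.744, 0.863], [-0.018, -0.767, -0.641, 0.857], [0.0, 0.0, 0.0, 1.0]] [[424.1, 0.0, 326.3], [0.0, 424.1, 206.1], [0.0, 0.0, 1.0]]
housing 0.73 [276 161  72  57] [ 0.586 -0.194  0.01 ]
collar 0.58 [315 252  14  17] [0.47  0.1
[... 323 characters left out ...]
5  0.061]
{'time_s': 1.2, 'q': array([ 1.01989814e+00,  3.58804105e-01,  1.51040988e+00, -1.88905964e-05,
        1.27251655e+00, -1.15115646e-01]), 'joint_vel': array([-0.00095449, -0.0001849 ,  0.00045115, -0.00145085, -0.00091703,
       -0.00085255]), 'effort': array([ 2.43541517e-04, -5.27608681e+01, -2.79044813e+01, -1.82242466e-04,
        2.20058246e-03,  2.37209429e-05]), 'position': array([0.25327057, 0.5438765 , 0.23126056]), 'orientation': array([-1.40035895e-05,  2.16168527e-01,  9.76356064e-01, -6.81041806e-05]), 'force': array([-0.49084298, -0.59172929, -0.28322929]), 'torque': array([-0.0098786 , -0.02887577, -0.01986939]), 'grasp_force': 0.0, 'grip_width': 0.085360291887046}
```

View pics/top0.png

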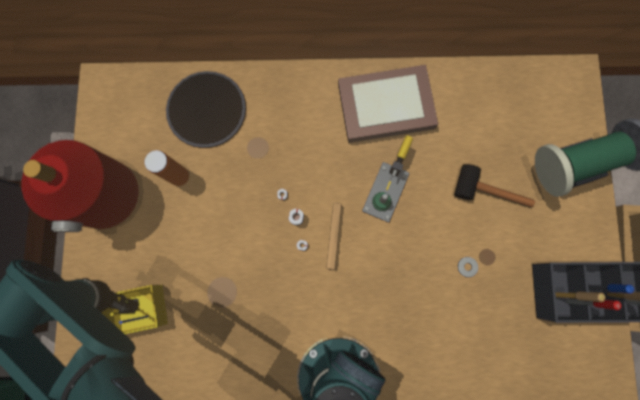

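View pics/side0.png

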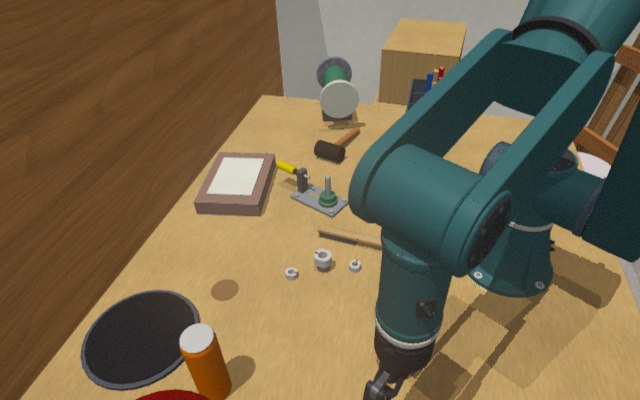

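The top view shows three collar look-alikes at (297,216), (282,194) and (302,245). The middle one is clearly the largest and sits on the stub, so I choose it. The block is at (385,190) with its driver towards the upper right, and the brush at (335,237) lies between block and stub. Next is one close crop to check.

```bash
python3 - <<'E'
from h import *
t=cv2.imread('pics/top0.png');s=cv2.imread('pics/side0.png')
def c(i,x,y,w=50,h=36): return cv2.resize(i[y-h//2:y+h//2,x-w//2:x+w//2],(400,288),interpolation=cv2.INTER_CUBIC)
cv2.imwrite('pics/crop1.png',np.vstack([np.hstack([c(t,297,217),c(s,322,260)]),np.hstack([c(t,390,183,100,72),c(s,318,192,75,54)])]))
for n in('top','side'):
    d=dict(np.load(n+'0.npz'));P=cloud(d);z=P[...,2]
    img=d['img'].astype(int)
    # collar top points
    m=(np.hypot(P[...,0]-.472,P[...,1]-.125)<.06)&(z>.035)&(z<.07)
    print(n,'collar',m.sum(),np.round(P[m].mean(0),4),np.round(P[m].min(0),3),np.round(P[m].max(0),3))
    r=(np.hypot(P[...,0]-.472,P[...,1]-.13)<.06)&(img[...,0]>1.4*img[...,2])&(img[...,0]>1.6*img[...,1])
    print('red',[(v,u,np.round(P[v,u],3).tolist(),img[v,u].tolist()) for v,u in np.argwhere(r)][:15])
    b=(np.hypot(P[...,0]-.52,P[...,1]+.14)<.12)&(img[...,2]>1.2*img[...,0])&(z>.03)
    print('blue',[(v,u,np.round(P[v,u],3).tolist(),img[v,u].tolist()) for v,u in np.argwhere(b)][:25])
    h=(np.hypot(P[...,0]-.52,P[...,1]+.13)<.06)&(z>.03)
    print('hi',[(v,u,np.round(P[v,u],3).tolist()) for v,u in np.argwhere(h&(z>.09))])
    g=(np.hypot(P[...,0]-.52,P[...,1]+.14)<.12)&(img[...,1]>1.25*img[...,0])&(z>.03)
    print('green',g.sum(),np.round(P[g].mean(0),4),np.round(P[g].min(0),3),np.round(P[g].max(0),3))
    y=(np.hypot(P[...,0]-.55,P[...,1]+.16)<.25)&(img[...,0]>1.9*img[...,2])&(img[...,1]>1.6*img[...,2])&(z>.04)
    print('yel',y.sum(),np.round(P[y].mean(0),4))
    p=(np.hypot(P[...,0]-.55,P[...,1]+.16)<.12)&(z>.006)&(z<.02)&(abs(img[...,0]-img[...,2])<35)
    print('plate',p.sum(),cv2.minAreaRect((P[p][:,:2]*1000).astype(np.float32)))
E
```

```text
top collar 142 [0.4695 0.1222 0.0486] [0.447 0.101 0.037] [0.493 0.143 0.056]
red []
blue []
hi [(np.int64(194), np.int64(385), [0.525, -0.138, 0.108]), (np.int64(194), np.int64(386), [0.526, -0.141, 0.103]), (np.int64(195), np.int64(382), [0.523, -0.13, 0.101]), (np.int64(195), np.int64(383), [0.522, -0.132, 0.108]), (np.int64(195), np.int64(384), [0.521, -0.134, 0.113]), (np.int64(195), np.int64(385), [0.522, -0.138, 0.107]), (np.int64(195), np.int64(386), [0.522, -0.141, 0.11]), (np.int64(195), np.int64(387), [0.522, -0.144, 0.108]), (np.int64(196), np.int64(381), [0.521, -0.128, 0.095]), (np.int64(196), np.int64(382), [0.519, -0.129, 0.108]), (np.int64(196), np.int64(383), [0.519, -0.132, 0.109]), (np.int64(196), np.int64(384), [0.519, -0.135, 0.106]), (np.int64(196), np.int64(385), [0.519, -0.138, 0.107]), (np.int64(196), np.int64(386), [0.519, -0.141, 0.108]), (np.int64(196), np.int64(387), [0.518, -0.143, 0.115]), (np.int64(196), np.int64(388), [0.519, -0.147, 0.105]), (np.int64(197), np.int64(381), [0.517, -0.127, 0.104]), (np.int64(197), np.int64(382), [0.516, -0.129, 0.107]
[... 4404 characters left out ...]
6), [0.52, -0.123, 0.097]), (np.int64(183), np.int64(327), [0.518, -0.128, 0.094]), (np.int64(183), np.int64(328), [0.515, -0.128, 0.094]), (np.int64(183), np.int64(329), [0.512, -0.127, 0.095]), (np.int64(183), np.int64(330), [0.51, -0.133, 0.091]), (np.int64(184), np.int64(326), [0.52, -0.126, 0.091]), (np.int64(184), np.int64(327), [0.517, -0.124, 0.093]), (np.int64(184), np.int64(328), [0.514, -0.126, 0.092]), (np.int64(185), np.int64(327), [0.517, -0.123, 0.09])]
green 87 [ 0.5194 -0.1278  0.0419] [ 0.496 -0.153  0.03 ] [ 0.541 -0.109  0.047]
yel 147 [ 0.6718 -0.1964  0.0827]
plate 706 ((551.1929931640625, -149.34127807617188), (94.55654907226562, 172.11097717285156), 66.55485534667969)
```

View pics/crop1.png

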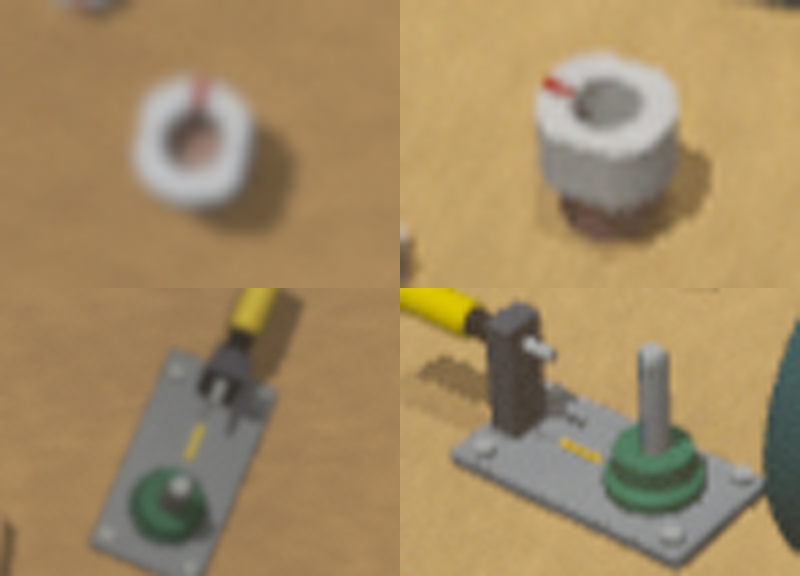

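```bash
cat >> h.py <<'E'
from scipy.spatial.transform import Rotation as R
def quat(psi):  # tool down, closing axis y at world yaw psi
    c,s=np.cos(psi),np.sin(psi)
    q=R.from_matrix(np.array([[-s,c,0],[c,s,0],[0,0,-1]])).as_quat(); return [q[3],q[0],q[1],q[2]]
def st():
    s=manip.sense(); print('t%.2f'%s['time_s'],'p',np.round(s['position'],4),'F',np.round(s['force'],1),'T',np.round(s['torque'],2),'w %.4f g %.1f'%(s['grip_width'],s['grasp_force'])); return s
E
python3 - <<'E'
from h import *
im={}
for n in('side','top'):
    im[n]=np.mean([snap(n)['img'].astype(float) for _ in range(5)],0)
np.savez('avg.npz',**im)
a=im['side']
for v in range(178,194,2): print(v,[tuple(a[v:v+2,u].mean(0).round().astype(int).tolist()) for u in range(322,334)])
s=dict(np.load('side0.npz'))
for z in(.055,.1): print(z,project(s,[.518,-.136,z]))
b=-23.7*np.pi/180
s0=manip.sense()
for d in(0.2,.4,.6,.8,1,1.2,1.4):
    for k in(0,np.pi):
        q=manip.inverse_kinematics([.518,-.136,.06],quat(b+d+k)); print(d,k,None if q is None else np.round(q,2))
for p in([.47,.1245,.03],[.518,-.136,.06]):
  for k in(0,np.pi):
    q=manip.inverse_kinematics(p,quat(b+np.pi/2+k)); print('c',k,None if q is None else np.round(q,2))
# zoom pictures
z=cv2.resize(a[170:200,310:345],(700,600),interpolation=cv2.INTER_NEAREST); cv2.imwrite('pics/zoom.png',z[:,:,::-1])
E
```

```text
178 [(192, 161, 106), (196, 164, 108), (185, 155, 107), (111, 113, 117), (146, 147, 143), (141, 141, 137), (131, 131, 127), (115, 114, 109), (128, 113, 94), (192, 160, 105), (193, 161, 107), (192, 161, 105)]
180 [(194, 163, 106), (195, 163, 107), (182, 153, 104), (99, 103, 106), (121, 120, 117), (112, 110, 105), (113, 112, 107), (105, 102, 96), (127, 111, 90), (192, 161, 105), (192, 161, 105), (191, 160, 104)]
182 [(191, 160, 105), (191, 159, 105), (182, 153, 103), (118, 113, 104), (121, 120, 115), (117, 115, 111), (113, 111, 106), (105, 102, 97), (128, 111, 90), (195, 162, 105), (194, 162, 105), (192, 160, 106)]
184 [(187, 156, 102), (189, 157, 103), (182, 153, 103), (126, 117, 103), (120, 119, 114), (116, 115, 111), (111, 110, 104), (105, 102, 98), (118, 105, 88), (178, 149, 98), (192, 161, 105), (192, 160, 105)]
186 [(187, 156, 102), (190, 159, 104), (186, 156, 106), (127, 118, 104), (120, 120, 115), (116, 115, 110), (112, 110, 105), (104, 101, 97), (116, 104, 88), (172, 144, 97), (192, 160, 105), (192, 160, 104)]
188 [(167, 152, 128), (177, 153, 115), (180, 154, 112), (121, 115, 
[... 935 characters left out ...]
   0.83 -0.77]
0.8 3.141592653589793 [-0.39  0.49  1.82 -0.    0.83  2.37]
1 0 [-0.39  0.49  1.82 -0.    0.83 -0.97]
1 3.141592653589793 [-0.39  0.49  1.82 -0.    0.83  2.17]
1.2 0 [-0.39  0.49  1.82 -0.    0.83 -1.17]
1.2 3.141592653589793 [-0.39  0.49  1.82 -0.    0.83  1.97]
1.4 0 [-0.39  0.49  1.82 -0.    0.83 -1.37]
1.4 3.141592653589793 [-0.39  0.49  1.82 -0.    0.83  1.77]
c 0 [ 0.12  0.49  1.95 -0.    0.7  -1.04]
c 3.141592653589793 [ 0.12  0.49  1.95 -0.    0.7   2.1 ]
c 0 [-0.39  0.49  1.82 -0.    0.83 -1.54]
c 3.141592653589793 [-0.39  0.49  1.82 -0.    0.83  1.6 ][ WARN:0@4.308] global loadsave.cpp:1063 imwrite_ Unsupported depth image for selected encoder is fallbacked to CV_8U.
```

View pics/zoom.png

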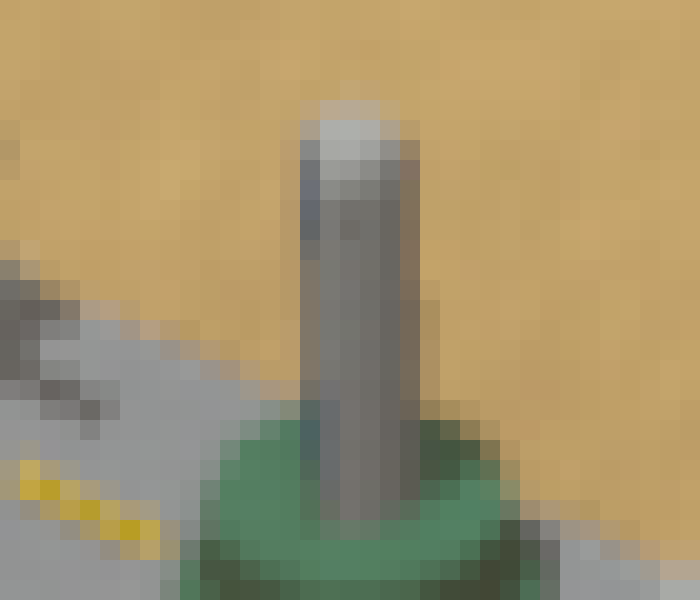

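```bash
cat >> h.py <<'E'
B=np.deg2rad(-23.7); AX=np.array([.518,-.136])
E
python3 - <<'E'
from h import *
psi=B+.82
manip.movep([*AX,.19],quat(psi)); st()
manip.move_l([*AX,.062],v=.15); s=st(); f0=s['force']
manip.command_gripper(.03); st()
manip.command_gripper(.010,20); s=st()
y=np.array([np.cos(psi),np.sin(psi)]);print('Fy',(s['force']-f0)[:2]@y, 'Fx',(s['force']-f0)[:2]@[-y[1],y[0]])
E
```

```text
t4.28 p [ 0.5182 -0.1353  0.19  ] F [ 0.3 -0.2 -0.6] T [0.02 0.03 0.  ] w 0.0854 g 0.0
t5.28 p [ 0.5186 -0.1361  0.0626] F [ 0.5  0.4 -0. ] T [-0.01  0.02 -0.02] w 0.0857 g 0.0
t5.86 p [ 0.518 -0.136  0.062] F [-0.2 -0.6  0.2] T [ 0.04 -0.01 -0.05] w 0.0299 g 0.0
t6.11 p [ 0.5181 -0.136   0.0621] F [-0.8  0.6 -0. ] T [ 0.04  0.06 -0.06] w 0.0166 g 19.8
Fy -1.1085856592088452 Fx 0.7326685911533845
```

```bash
python3 - <<'E'
from h import *
w=[];F=[]
for _ in range(10):
    manip.dwell(.03); s=manip.sense(); w.append(s['grip_width']);F.append(np.r_[s['force'],s['torque']])
print(np.mean(w),np.std(w),np.mean(F,0).round(2),np.std(F,0).round(2))
for d in(.6,.4,.2,0): manip.movep([*AX,.062],quat(B+d)); s=st()
w=[];F=[]
for _ in range(10):
    manip.dwell(.03); s=manip.sense(); w.append(s['grip_width']);F.append(np.r_[s['force'],s['torque']])
print(np.mean(w),np.std(w),np.mean(F,0).round(2),np.std(F,0).round(2))
E
```

```text
0.01701176731772645 0.00019149531225395248 [-0.22 -0.04  1.85  0.07  0.02 -0.01] [0.43 0.49 0.25 0.02 0.02 0.03]
t6.77 p [ 0.5182 -0.1357  0.062 ] F [1.9 3.7 1.3] T [ 0.46 -0.17 -0.06] w 0.0171 g 21.2
t7.08 p [ 0.5185 -0.1354  0.0621] F [2.  5.  1.2] T [ 0.75 -0.35 -0.05] w 0.0173 g 21.3
t7.38 p [ 0.5188 -0.1352  0.0621] F [3.8 5.2 0.2] T [ 0.86 -0.47 -0.05] w 0.0168 g 21.3
t7.69 p [ 0.5192 -0.1351  0.0621] F [ 4.3  6.4 -0.8] T [ 0.98 -0.63 -0.01] w 0.0171 g 21.3
0.01699002406887962 0.00021269041682387644 [ 4.96  6.83  0.21  1.02 -0.64 -0.04] [0.57 0.48 0.32 0.03 0.02 0.02]
```

```bash
cat >> h.py <<'E'
def avg(n=8):
    A=[]
    for _ in range(n):
        manip.dwell(.03); s=manip.sense(); A.append(np.r_[s['position'],s['force'],s['torque'],s['grip_width'],s['grasp_force']])
    A=np.mean(A,0); q=s['orientation']; yv=R.from_quat([q[1],q[2],q[3],q[0]]).as_matrix()
    print('t%.2f'%s['time_s'],'p',A[:3].round(4),'F',A[3:6].round(2),'T',A[6:9].round(3),'w %.4f g %.1f'%tuple(A[9:]),'yaw %.2f tilt %.2f'%(np.rad2deg(np.arctan2(yv[1,1],yv[0,1])),np.rad2deg(np.arccos(-yv[2,2])))); return A
AX=np.array([.5184,-.1369])
E
python3 - <<'E'
from h import *
avg()
manip.command_gripper(.03)
manip.move_l([*AX,.062],v=.05); avg()
manip.command_gripper(.010,20); A=avg()
manip.command_gripper(.03); avg(4)
E
```

```text
t8.29 p [ 0.5192 -0.1351  0.0621] F [4.57 6.87 0.22] T [ 1.017 -0.612 -0.019] w 0.0169 g 21.3 yaw -23.52 tilt 0.14
t9.09 p [ 0.5184 -0.137   0.062 ] F [ 0.06  0.03 -0.22] T [-0.009  0.005  0.019] w 0.0300 g 0.0 yaw -23.69 tilt 0.00
t9.61 p [ 0.5184 -0.1369  0.0621] F [-0.56  0.19  1.51] T [-0.018  0.089 -0.009] w 0.0170 g 19.7 yaw -23.70 tilt 0.00
t10.03 p [ 0.5184 -0.1369  0.062 ] F [ 0.11  0.43 -0.02] T [-0.047  0.001  0.009] w 0.0300 g 0.0 yaw -23.70 tilt 0.00
```

```bash
python3 - <<'E'
from h import *
im=np.load('avg.npz')
from scipy.ndimage import map_coordinates
for n in('top','side'):
    a=im[n]; d=dict(np.load(n+'0.npz')); red=a[...,0]-(a[...,1]+a[...,2])/2-.25*a[...,0]*0
    c=project(d,[.470,.1238,.05]); u,v=int(c[0]),int(c[1])
    best=[]
    for th in range(-60,61,4):
        r=[]
        for rad in(.015,.0175,.02):
            p=project(d,[.470+rad*np.cos(np.deg2rad(th)),.1238+rad*np.sin(np.deg2rad(th)),.05]); r.append(map_coordinates(red,[[p[1]],[p[0]]],order=1)[0])
        best.append((th,round(np.mean(r))))
    print(n,best)
    # ring: bright, low-saturation pixels
    sat=a.max(-1)-a.min(-1); m=(sat<45)&(a.mean(-1)>125)
    m[:v-12]=0;m[v+16:]=0;m[:,:u-14]=0;m[:,u+14:]=0
    P=cloud(d); t=m&(P[...,2]>.044); K=P[t]; print(t.sum(),'bbox',K.min(0).round(3),K.max(0).round(3),'minrect',cv2.minAreaRect((K[:,:2]*1000).astype(np.float32)))
E
```

```text
top [(-60, 1), (-56, 2), (-52, 2), (-48, 2), (-44, 3), (-40, 3), (-36, 5), (-32, 7), (-28, 11), (-24, 17), (-20, 26), (-16, 32), (-12, 34), (-8, 34), (-4, 28), (0, 19), (4, 12), (8, 8), (12, 4), (16, 2), (20, 2), (24, 1), (28, 1), (32, 1), (36, 1), (40, 1), (44, 2), (48, 3), (52, 4), (56, 6), (60, 7)]
121 bbox [0.447 0.101 0.044] [0.493 0.143 0.056] minrect ((469.3014831542969, 122.59789276123047), (39.97975158691406, 43.8756103515625), 72.3798828125)
side [(-60, 4), (-56, 5), (-52, 5), (-48, 5), (-44, 5), (-40, 5), (-36, 8), (-32, 15), (-28, 27), (-24, 43), (-20, 53), (-16, 53), (-12, 41), (-8, 26), (-4, 14), (0, 9), (4, 6), (8, 4), (12, 4), (16, 4), (20, 4), (24, 4), (28, 4), (32, 4), (36, 4), (40, 4), (44, 4), (48, 4), (52, 4), (56, 5), (60, 5)]
152 bbox [0.448 0.101 0.044] [0.494 0.146 0.055] minrect ((471.0716552734375, 123.7490463256836), (44.299983978271484, 45.2444953918457), 89.23414611816406)
```

```bash
python3 - <<'E'
from h import *
manip.move_l([*AX,.19],v=.25)
c=[.470,.1236]; q=quat(np.deg2rad(74.5))
manip.command_gripper(.085)
manip.movep([*c,.13],q)
manip.move_l([*c,.014],v=.12); avg(4)
manip.command_gripper(.06)
manip.command_gripper(.03,50); avg(4)
manip.move_l([*c,.17],v=.15); avg(4)
snap('side','s2.png');snap('top','t2.png')
t=cv2.imread('pics/t2.png');s=cv2.imread('pics/s2.png')
d=dict(np.load('side0.npz'));print(project(d,[*c,.19]))
u,v=project(d,[*c,.19]).astype(int)
cv2.imwrite('pics/crop2.png',cv2.resize(s[v-40:v+50,u-60:u+60],(800,600),interpolation=cv2.INTER_CUBIC))
E
```

```text
t13.63 p [0.4706 0.1236 0.0146] F [ 0.12 -0.   -0.59] T [-0.007  0.004 -0.003] w 0.0850 g 0.0 yaw 74.50 tilt 0.08
t14.45 p [0.47   0.1236 0.0143] F [-1.22  0.11  5.76] T [-0.052  0.156  0.039] w 0.0402 g 49.2 yaw 74.50 tilt 0.01
t15.78 p [0.4692 0.1235 0.169 ] F [-0.33 -0.17 -1.12] T [-0.01  -0.021  0.022] w 0.0400 g 49.7 yaw 74.50 tilt 0.12
[321.47981612 214.85157284]
```

View pics/crop2.png

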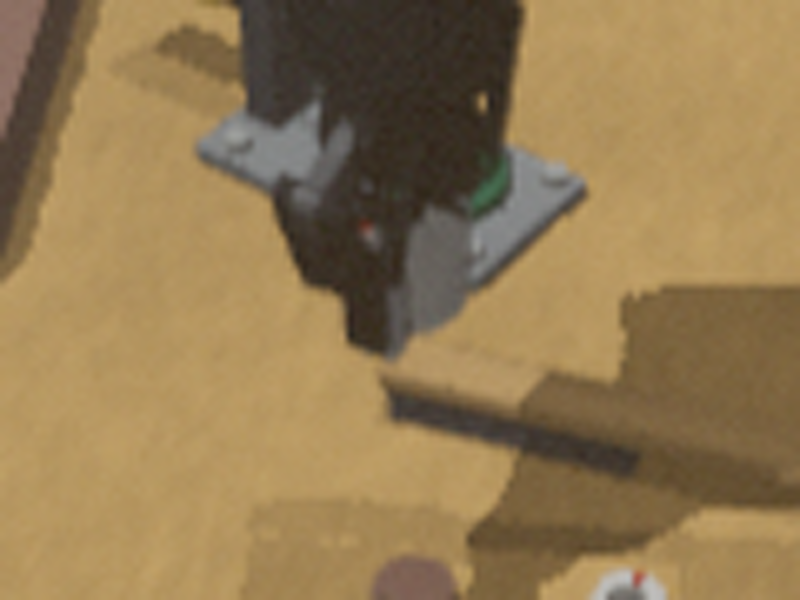

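```bash
python3 - <<'E'
from h import *
q=quat(B+np.pi/2)
manip.movep([*AX,.17],q); 
manip.move_l([*AX,.115],v=.1); A0=avg(6)
for z in(.104,.098,.094,.088):
    manip.move_l([*AX,z],v=.04); A=avg(3)
    if abs(A[5]-A0[5])>10: print('stop'); break
else:
    bx=np.array([np.cos(B),np.sin(B)]); by=np.array([-bx[1],bx[0]])
    for nm,d in(('x',bx),('y',by)):
        e=[]
        for sg in(1,-1):
            manip.move_l([*(AX+sg*.0028*d),.088],v=.02); A=avg(4); e.append((A[:2]-AX)@d); print(nm,sg,'pos %.2f F %.1f'%(e[-1]*1e3,(A[3:5]-A0[3:5])@d))
        manip.move_l([*AX,.088],v=.03)
        print(nm,'centre mm',np.mean(e)*1e3)
E
```

```text
t17.81 p [ 0.5191 -0.137   0.1157] F [ 0.14  0.27 -1.35] T [-0.011 -0.017 -0.003] w 0.0402 g 49.7 yaw 66.30 tilt 0.09
t18.33 p [ 0.5183 -0.1369  0.1038] F [ 0.44  0.09 -1.95] T [ 0.007 -0.026 -0.024] w 0.0400 g 49.7 yaw 66.30 tilt 0.01
t18.73 p [ 0.5183 -0.1368  0.0978] F [-0.36 -0.17 -1.26] T [ 0.007  0.016 -0.006] w 0.0402 g 49.7 yaw 66.30 tilt 0.01
t19.08 p [ 0.5183 -0.1368  0.0939] F [-0.02  0.7  -1.13] T [-0.001  0.024  0.012] w 0.0401 g 49.7 yaw 66.30 tilt 0.01
t19.48 p [ 0.5183 -0.1369  0.0878] F [ 0.06  0.06 -1.98] T [-0.016  0.004  0.01 ] w 0.0402 g 49.7 yaw 66.30 tilt 0.01
t19.91 p [ 0.5202 -0.1377  0.0878] F [-2.83  1.92 -0.57] T [0.189 0.501 0.007] w 0.0403 g 50.0 yaw 66.30 tilt 0.08
x 1 pos 1.96 F -3.4
t20.48 p [ 0.5163 -0.136   0.0882] F [ 0.04 -0.11 -1.3 ] T [-0.019 -0.019  0.01 ] w 0.0401 g 49.9 yaw 66.30 tilt 0.04
x -1 pos -2.30 F 0.1
x centre mm -0.17129795565549805
t21.15 p [ 0.5195 -0.1344  0.088 ] F [-0.08 -1.42 -1.49] T [-0.218  0.014  0.016] w 0.0401 g 49.9 yaw 66.30 tilt 0.01
y 1 pos 2.76 F -1.6
t21.72 p [ 0.5176 -0.1385  0.088 ] F [ 2.31  4.99 -1.78] T [ 0.779 -0.357  0.005] w 0.0401 g 50.2 yaw 66.25 tilt 0.12
y -1 pos -1.75 F 5.2
y centre mm 0.5058137338970822
```

```bash
python3 - <<'E'
from h import *
bx=np.array([np.cos(B),np.sin(B)]); by=np.array([-bx[1],bx[0]])
C=AX-.0003*bx+.0005*by
manip.move_l([*C,.088],v=.02); A0=avg(8)
ok=1
for z in(.083,.079,.072,.062,.052):
    manip.move_l([*C,z],v=.04); A=avg(3)
    if abs(A[5]-A0[5])>8: print('stop'); ok=0; break
if ok:
    A0=avg(10)
    for k in np.arange(1.0,5.01,.4):
        manip.move_l([*(C-k*1e-3*bx),.052],v=.02); A=avg(5); f=(A[3:5]-A0[3:5]); print('k %.1f pos %.2f Fx %.1f Fy %.1f'%(k,(A[:2]-C)@bx*1e3,f@bx,f@by))
        if f@bx>4.5: break
E
```

```text
t22.48 p [ 0.5183 -0.1364  0.088 ] F [ 0.09  0.23 -1.57] T [0.02  0.012 0.015] w 0.0401 g 50.4 yaw 66.30 tilt 0.00
t22.86 p [ 0.5181 -0.1362  0.0828] F [ 0.05  0.1  -1.38] T [0.023 0.062 0.   ] w 0.0400 g 50.4 yaw 66.30 tilt 0.02
t23.21 p [ 0.5182 -0.1363  0.0789] F [-0.01  0.19 -1.5 ] T [-0.013 -0.022  0.006] w 0.0402 g 50.4 yaw 66.30 tilt 0.01
t23.63 p [ 0.5182 -0.1363  0.0718] F [ 0.23 -0.26 -1.45] T [-0.01   0.008  0.033] w 0.0402 g 50.4 yaw 66.30 tilt 0.01
t24.13 p [ 0.5182 -0.1363  0.0618] F [-0.03 -0.12 -0.77] T [-0.018  0.007 -0.021] w 0.0401 g 50.4 yaw 66.30 tilt 0.01
t24.63 p [ 0.5182 -0.1363  0.0518] F [-0.53  0.24 -2.12] T [0.006 0.011 0.007] w 0.0402 g 50.4 yaw 66.30 tilt 0.00
t24.97 p [ 0.5184 -0.1364  0.0521] F [ 0.17  0.01 -1.54] T [0.001 0.007 0.003] w 0.0402 g 50.4 yaw 66.30 tilt 0.01
t25.38 p [ 0.5174 -0.1359  0.052 ] F [-0.    0.09 -1.66] T [0.009 0.008 0.012] w 0.0400 g 50.4 yaw 66.30 tilt 0.00
k 1.0 pos -1.03 Fx -0.2 Fy 0.0
t25.80 p [ 0.5171 -0.1358  0.052 ] F [-0.4  -0.14 -1.08] T [ 0.007  0.002 -0.018] w 0.0402 g 50.4 yaw 66.30 tilt 0.00
k 1.4 pos -1.39 Fx -0.5 Fy -0.4
t26.22 p [ 0.5167 -0.1356  0.052 ] F [ 0.28 -0.26 -1.37] T [ 0.001  0.032 -0.012] w 0.0402 g 50.4 yaw 66.30 tilt 0.00
k 1.8 pos -1.81 Fx 0.2 Fy -0.2
t26.63 p [ 0.5165 -0.1355  0.052 ] F [ 0.78  0.05 -1.65] T [-0.057 -0.074  0.019] w 0.0401 g 50.3 yaw 66.30 tilt 0.02
k 2.2 pos -2.04 Fx 0.5 Fy 0.3
t27.05 p [ 0.5163 -0.1354  0.0521] F [ 1.5  -0.89 -2.32] T [-0.108 -0.276 -0.003] w 0.0402 g 50.2 yaw 66.30 tilt 0.04
k 2.6 pos -2.19 Fx 1.6 Fy -0.3
t27.47 p [ 0.5162 -0.1354  0.0521] F [ 3.8  -1.51 -3.34] T [-0.245 -0.542 -0.003] w 0.0401 g 50.1 yaw 66.30 tilt 0.07
k 3.0 pos -2.33 Fx 3.9 Fy 0.1
t27.88 p [ 0.5162 -0.1354  0.0522] F [ 5.11 -2.11 -3.76] T [-0.308 -0.736 -0.022] w 0.0402 g 50.0 yaw 66.30 tilt 0.11
k 3.4 pos -2.37 Fx 5.4 Fy 0.0
```

```bash
python3 - <<'E'
from h import *
s=snap('side','s3.png');t=snap('top','t3.png')
u,v=project(s,[.518,-.136,.075]).astype(int); a=cv2.imread('pics/s3.png');b=cv2.imread('pics/t3.png')
x,y=project(t,[.518,-.136,.075]).astype(int)
f=lambda i,u,v:cv2.resize(i[v-28:v+28,u-38:u+38],(400,296),interpolation=cv2.INTER_CUBIC)
cv2.imwrite('pics/crop3.png',np.hstack([f(a,u,v),f(b,x,y)]))
P=cloud(s);m=(np.hypot(P[...,0]-.516,P[...,1]+.1355)<.03)&(s['img'].min(-1)>115)
z=P[m][:,2];print(m.sum(),np.percentile(z,[2,10,50,90,98]).round(3) if m.any() else '')
E
```

```text
18 [0.01  0.011 0.013 0.037 0.089]
```

View pics/crop3.png

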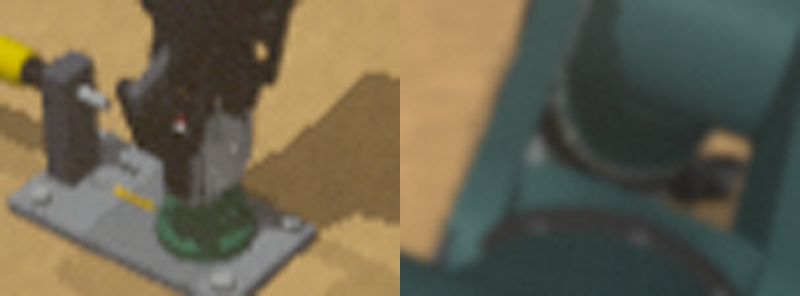

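The crop shows the collar held over the spindle above the green boss. Its red mark is at about (180,122), on the driver side, level with the driver tip at about (95,98). One check of its height from depth, then I hand in.

```bash
python3 - <<'E'
from h import *
s=snap('side'); P=cloud(s); i=s['img'].astype(int)
u,v=project(s,[.518,-.136,.075]).astype(int)
g=(i.min(-1)>75)&(i.max(-1)-i.min(-1)<25)&(np.hypot(P[...,0]-.516,P[...,1]+.1355)<.028)&(P[...,2]>.03)
for r in range(v-20,v+20):
    c=np.flatnonzero(g[r]); 
    if len(c): print(r,c.min(),c.max(),'z %.3f'%np.median(P[r,c,2]),'rad %.3f'%np.median(np.hypot(P[r,c,0]-.516,P[r,c,1]+.1355)))
d=[.516+.02*np.cos(2.0),-.1355+.02*np.sin(2.0)]
print('expect rows top/bottom',project(s,[*d,.088]),project(s,[*d,.062])); avg(8)
E
```

```text
179 330 330 z 0.106 rad 0.006
180 330 336 z 0.091 rad 0.015
181 322 336 z 0.091 rad 0.016
182 322 335 z 0.088 rad 0.014
183 328 335 z 0.089 rad 0.012
184 328 335 z 0.088 rad 0.013
185 328 335 z 0.088 rad 0.014
186 327 335 z 0.088 rad 0.020
187 327 335 z 0.088 rad 0.022
188 327 335 z 0.084 rad 0.022
189 327 334 z 0.082 rad 0.022
190 327 334 z 0.077 rad 0.021
191 327 334 z 0.074 rad 0.023
192 328 333 z 0.069 rad 0.021
193 326 332 z 0.067 rad 0.022
194 326 330 z 0.065 rad 0.023
195 320 328 z 0.043 rad 0.017
196 320 325 z 0.048 rad 0.026
expect rows top/bottom [329.53214191 187.03293221] [329.64883783 193.87341095]
t28.30 p [ 0.5161 -0.1354  0.0522] F [ 5.37 -1.83 -4.28] T [-0.335 -0.75  -0.011] w 0.0402 g 50.0 yaw 66.30 tilt 0.11
```

```bash
python3 -c "
from plant import manip
print(manip.hand_in())"
```

```text
the job is handed in; nothing more can be done
None
```

The job is handed in (no verdict returned): I turned the spindle's flat to face the driver and left the collar held level on the spindle, its screw about 75 mm above the bench and pressing the flat with about 5 N, in 28 s of the 54 s allowed.

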